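Lock the tilt spindle of the lens inspection fixture with its index pin

TASK

Lock the spindle of the inspection fixture: take the index pin from its wooden stand, put it into the bore on top of the bearing block, turn the star handle until the hidden cross-hole of the spindle comes under the pin, and push the pin fully home so that its head sits on the block. Turn and push gently: stop as soon as the pin catches, never force the spindle against the pin, and leave the other things on the bench where they are.

Things in the scene. Friction and masses are not known exactly. Their poses are not given: they have to be found in the camera images.
- fixture: Bare aluminium fixture, fixed: base plate 110 x 160 x 12 mm and a bearing block 56 mm (x) x 50 mm (y), flat top 132 mm above the bench. Origin on the bench straight below the pin bore; z up. The steel spindle runs through the block along y: at +y, its middle 110 mm from the bore, is the star handle; at -y (to 80 mm from the bore, 32 mm radius) a round specimen plate and lens barrel.
- bore (a point): Centre of the mouth of the vertical pin bore in the block's flat top, axes as the fixture. Bore 12 mm wide, 3 mm chamfer; meets the spindle 33 mm down and goes on below it (from 61 mm down). A sprung ball in the lower bore stops a falling pin 7 mm or more short of home; it takes about 10 to 16 N of downward push to pass, after which the pin stays put.
- spindle_mid (a point): Point on the spindle's axis (85 mm above the bench) straight below the bore, inside the block, fixture axes. Spindle 28 mm thick. Its unseen 12.5 mm cross-hole goes right through, so it comes under the bore every half turn; its angle to the star's arms is unknown and differs each time. A pin standing on the spindle drops 25 to 40 mm when the hole comes under it, and then blocks the star.
- star: Star handle: hub 32 mm across, four steel arms 10 mm thick with black 18 mm balls centred 58 mm from the axis. Origin at the hub's middle on the spindle axis, 85 mm above the bench; y along the spindle, away from the block; arms along its own +x, -x, +z, -z. Turns the spindle; no stops either way, stays where left; 2 to 4 N across an arm turns it. Over 10 N against a caught pin bends it.
- pin: Plain steel index pin, loose, about 45 g: shank 10 mm thick and 81 mm long with a 6 mm long conical tip, and a cylindrical head 22 mm across and 20 mm high on top. Origin at the centre of its tip, z along the pin towards the head (total 101 mm). It starts upright in the middle hole of the stand, tip 10 mm above the bench.
- stand: Fixed wooden block 50 mm (x) x 110 mm (y) x 45 mm high with three 12 mm holes, 35 mm deep and 35 mm apart along y. Origin under its centre. Only the middle hole holds something, the pin.
- vial_tray: Bystander: dark wooden tray 120 x 170 mm, 22 mm high, full of white vials up to 47 mm high, loose. Origin under its centre.
- jar: Bystander: amber glass jar with a white lid, 52 mm across, 70 mm high, loose. Origin under its centre.
- loupe: Bystander: black eye loupe 44 mm across, 34 mm high, loose. Origin under its centre.
There are look-alikes about, which are no part of the job. Of the things that look like the fixture, the largest one is meant.

How it is judged:
On the way, in this order (a step that is already met when the one before it is completed fails the run):
1. the pin stands in the bore of the block, its tip at least 12 mm below the mouth (z of pin in the frame of bore below -0.012 m and horizontal distance between pin and bore below 0.006 m), for 0.1 s.
2. the pin has gone through the spindle's cross-hole, its tip more than 62 mm below the mouth (z of pin in the frame of bore below -0.062 m and horizontal distance between pin and bore below 0.006 m), for 0.1 s.
At the end, for the whole second after the job is handed in: The pin is through the block and the spindle, its head on the block's top (tip 81 mm, at least 78.5 mm, below the mouth of the bore and within 5 mm of its axis, upright within 0.08 rad), pin and star at rest (z of pin in the frame of bore below -0.0785 m and horizontal distance between pin and bore below 0.005 m and angle between the z axis of pin and the z axis of fixture, either way round below 0.08 rad and linear speed of pin below 0.01 m/s and angular speed of star below 0.05 rad/s); the robot touches nothing.
It fails at once if the pin and the spindle are forced against each other with more than 60 N (contact force between pin and star above 60 N).
It fails at once if a bystander is moved by more than 30 mm (distance of any of vial_tray, jar, loupe from where it was at the start of the episode above 0.03 m).
It also fails if it takes over 67 s, if anything falls off the work surface, if the arm or the gripper's body presses on something with over 40 N, if the wrist force passes 120 N, or if a joint passes its speed limit or range.

ROBOT

A 7-joint arm with a two-finger parallel gripper is mounted at the origin on the work surface. World frame = base frame: x ahead of the robot, y to its left, z up, the work surface at z = 0. Lengths are in m, angles in rad, forces in N, time in s.
With the tool pointing down it reaches from about 0.4 to 0.85 m from the base axis. Payload 4.5 kg.
Tool frame: the origin (TCP) lies on the centre line of the jaws, within the pads' length; the fingertips stand r.nose_length ahead of it and the grasp point (between the pads) lies 8 mm behind it (r.nose_length is the distance from the TCP to the fingertips, in m); z points along the fingers, y is the line along which they close (so a half turn about z gives the same grasp; the last joint's range is limited). The gripper opens to 88 mm and grips with 3 to 60 N. Pads are 18 mm wide; open, the fingers measure 123 mm over their backs; the gripper's body (75 mm by 187 mm) begins 45 mm behind the grasp point.
Start: joints at [-1.239, 0.689, -0.195, 1.565, 0.157, 0.902, -0.215], TCP at [0.183, 0.598, 0.25] pointing down, gripper open.
Joint ranges: [-3.01, 3.01], [-0.46, 2.08], [-1.47, 1.51], [0.13, 2.56], [-1, 4.14], [0.04, 2.09], [-2.66, 2.66]. Speed limits (rad/s): [2.57, 2.57, 3.14, 3.14, 3.14, 3.14, 3.14].

INTERFACE

Orientations are given as [roll, pitch, yaw] about the fixed x, y, z axes, in that order (R = Rz(yaw) Ry(pitch) Rx(roll)).
In Python, from plant import sensors, grab_frame, get_calibration, job, r gives the robot as it stands. The module is installed in compiled form; this text tells all that it offers.
- The arm moves only by the tool carry_out, never from a script. Its argument "motion" is a list of rows, each a list of 7 numbers: the shift along the tool's x, y, z in units of 0.75 m (1.0 is 0.75 m), then the turn, a rotation vector about the tool's x, y, z in units of 60 degrees (1.0 is 60 degrees), then the gripper's target within -1 to 1 (fully open at 1, half-way at 0, shut at -1). A call has exactly 10 rows; each row is the pose to reach, as a shift and turn from the pose commanded when the call began, along the tool's axes at that moment; what a row does not reach only later rows make up. A row lasts 1/8 s, in which the tool goes at most 62.5 mm and 10.7 degrees, less where a joint would pass 70% of its speed; a pose out of reach is approached as far as the arm can. A call with a number of a shift or a turn outside -1 to 1 is refused whole. A call with a gripper value outside its range is refused whole. The fingers move at their own pace and stop on an object; "newtons" is the grip in N (left out, the last holds). Time passes only in rows, so rows that repeat a pose let the fingers close, or fill a call up. It gives the time, the measured TCP pose, the force, the opening and the grip force at its end, in the units of the state.
- sensors.state(): the state, without advancing time (a new reading comes with each control period).
- grab_frame(name): name is "scene" or "top" or "wrist"; returns (picture, depth): 480x640x3 uint8, red, green, blue; 480x640 float32, m along the optical axis (not along the pixel's ray), 0 where there is no reading.
- get_calibration(name): a dict with "camera_matrix" (3x3 intrinsics, pixels), "pose" (4x4, takes a point from camera to world coordinates). Camera axes: x right, y up, looking along -z (the intrinsics and any distortion apply to the point x, -y, -z); pixel columns grow to the right and rows downward; lengths in m; the calibration is good to about 2 mm. A picture is of the moment at which its call begins: read the wrist's pose just before it. get_calibration takes no time and is no camera call; for the wrist camera it gives the pose at the moment of the call.
- job.sign_off(): hands the job in; it is judged then, once.
The state is a dict: "t": time; "joint_pos": joint angles; "joint_velocities": joint speeds; "joint_torque": joint torques, N m; "eef_pos": TCP position; "ee_rot": TCP orientation; "contact_force": force on the tool from outside, world axes, zero at the start; "torque": the same for the moment, N m; "width": finger opening in m; "gripper_force": force on a finger pad.
Only numpy, scipy, OpenCV 4.12 (cv2) and the standard library are available. Lean on these libraries where they do the work, as an engineer would, in place of code of your own. Each camera call takes 0.05 s, during which the arm holds its last target. There are 200 camera calls.

## Working session

There is one attempt and no reset: what is moved stays moved. The work goes in short steps, Python scripts to look and compute and a tool call to move; the robot and the scene stay as the last step left them, time stands still between calls to the robot, and variables do not carry over. Pictures are saved under pics/ and viewed, at most 10 in all, crops included, and the job is handed in when it is done.

Besides the shell and the picture viewer there is one more tool, called by a JSON object that holds its "api" and its "payload". carry_out: Moves the arm, as the interface text tells. Its arguments: {"type":"object","properties":{"motion":{"type":"array"},"newtons":{"type":"number"}},"required":["motion"]}

```bash
mkdir -p pics; python3 - <<'E'
from plant import *
import cv2,numpy as np
s=sensors.state()
for k,v in s.items(): print(k,np.round(v,4))
print(r.nose_length)
for n in("scene","top"):
    p,d=grab_frame(n); cv2.imwrite(f"pics/{n}0.png",p[:,:,::-1]); np.save(f"{n}0.npy",d)
    c=get_calibration(n);print(n,np.round(c["pose"],3).tolist(),np.round(c["camera_matrix"],1).tolist(),list(c))
E
```

```text
t 0.0
joint_pos [-1.2392  0.69   -0.1945  1.5663  0.1573  0.9025 -0.2151]
joint_velocities [ 0.0007 -0.0011  0.0004  0.0016  0.0018 -0.0016 -0.0002]
joint_torque [-1.20000e-03 -5.27558e+01 -1.26740e+00 -1.53430e+01 -5.27000e-02
  6.70000e-03  2.00000e-04]
eef_pos [0.1833 0.5969 0.2489]
ee_rot [-3.1397e+00  1.0000e-04  2.8439e+00]
contact_force [ 0.0279 -0.1112  0.3379]
torque [-0.0076  0.0167  0.0436]
gripper_force 0.0
width 0.0881
0.011
scene [[0.845, -0.408, 0.345, 0.927], [0.534, 0.623, -0.571, -0.575], [0.018, 0.667, 0.745, 0.898], [0.0, 0.0, 0.0, 1.0]] [[541.8, 0.0, 325.4], [0.0, 541.8, 247.6], [0.0, 0.0, 1.0]] ['camera_matrix', 'pose']
top [[0.142, 0.966, -0.215, 0.344], [-0.99, 0.139, -0.028, 0.021], [0.003, 0.216, 0.976, 1.055], [0.0, 0.0, 0.0, 1.0]] [[490.5, 0.0, 313.0], [0.0, 490.5, 245.6], [0.0, 0.0, 1.0]] ['camera_matrix', 'pose']
```

View pics/scene0.png

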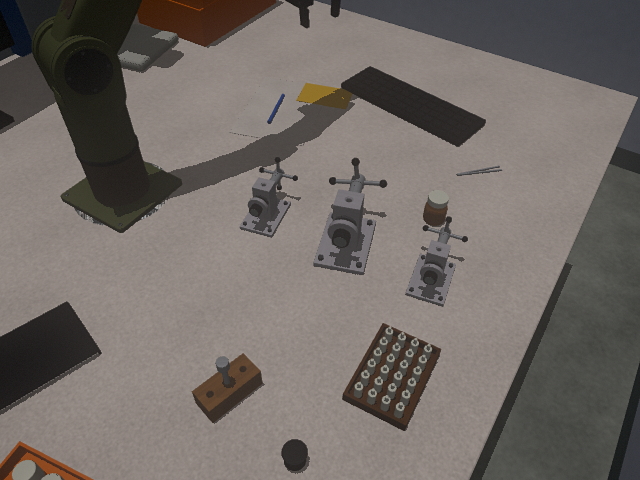

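View pics/top0.png

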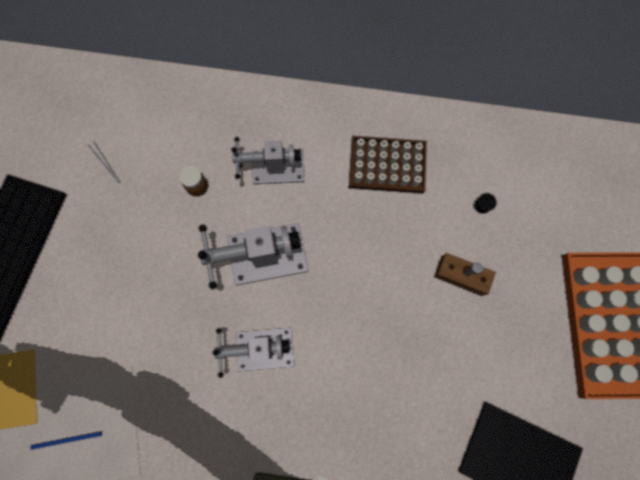

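Three things look like the fixture: top view (258,350), (262,250) and (272,160), which are (265,200), (348,235) and (436,270) in the scene view. The middle one is the largest, so it is the one meant. The stand with the pin is at top (467,273), scene (228,383). I'll measure from the depth and confirm with a crop.

```bash
cat > h.py <<'E'
from plant import *
import cv2,numpy as np
from scipy.spatial.transform import Rotation as Ro
def cloud(d,c):
    K=c["camera_matrix"];v,u=np.mgrid[:480,:640]
    P=np.stack([(u-K[0,2])/K[0,0]*d,-(v-K[1,2])/K[1,1]*d,-d],-1)
    return P@c["pose"][:3,:3].T+c["pose"][:3,3]
def pix(p,c):
    q=(np.asarray(p)-c["pose"][:3,3])@c["pose"][:3,:3];K=c["camera_matrix"]
    return K[0,0]*q[...,0]/-q[...,2]+K[0,2],K[1,1]*-q[...,1]/-q[...,2]+K[1,2]
def onplane(u,v,z,c):
    K=c["camera_matrix"];d=c["pose"][:3,:3]@np.array([(u-K[0,2])/K[0,0],-(v-K[1,2])/K[1,1],-1]);o=c["pose"][:3,3]
    return o+d*(z-o[2])/d[2]
E
python3 - <<'E'
from h import *
for n,bf,bs in(("top",(190,215,320,300),(425,240,505,305)),("scene",(300,150,395,280),(185,340,270,425))):
    d=np.load(n+"0.npy");W=cloud(d,get_calibration(n))
    def rep(lbl,b,lo,hi):
        m=np.zeros(d.shape,bool);m[b[1]:b[3],b[0]:b[2]]=1
        m&=(d>0)&(W[...,2]>lo)&(W[...,2]<hi);P=W[m]
        rc=cv2.minAreaRect((P[:,:2]*1000).astype(np.float32))
        print(n,lbl,len(P),"med",np.round(np.median(P,0),4),"rect",np.round(rc[0],1),np.round(rc[1],1),round(rc[2],1))
    rep("blocktop",bf,.126,.137);rep("plate",bf,.007,.017)
    rep("stand",bs,.040,.050);rep("head",bs,.104,.116);rep("high",bf,.138,.2)
im=cv2.imread("pics/top0.png")[205:305,180:330];a=cv2.resize(im,(600,400),interpolation=cv2.INTER_CUBIC)
cv2.imwrite("pics/crop1.png",a)
E
```

```text
top blocktop 721 med [0.54   0.1514 0.1329] rect [540.8 151.6] [57.1 49.8] 19.0
top plate 1774 med [0.5166 0.1339 0.013 ] rect [532.6 182.8] [146.4 258.5] 8.1
top stand 1114 med [ 0.5512 -0.2705  0.0459] rect [ 554.3 -276.2] [111.1  52.1] 76.4
top head 104 med [ 0.5538 -0.2751  0.1116] rect [ 554.3 -275.4] [20.5 20.7] 50.1
top high 74 med [0.4958 0.2512 0.149 ] rect [496.5 252.4] [17.4 16.1] 10.0
scene blocktop 531 med [0.5408 0.1511 0.1322] rect [526.4 191.3] [ 56.9 137.4] 20.1
scene plate 1669 med [0.5625 0.1152 0.0125] rect [501.  212.6] [140.8 335.5] 32.2
scene stand 1624 med [ 0.5567 -0.281   0.0452] rect [ 554.4 -274.8] [111.   52.7] 75.7
scene head 146 med [ 0.5559 -0.2764  0.111 ] rect [ 555.  -275.4] [21.2 21.7] 83.8
scene high 51 med [0.4993 0.2493 0.1476] rect [497.5 252.5] [15.4 16.1] 85.8
```

View pics/crop1.png

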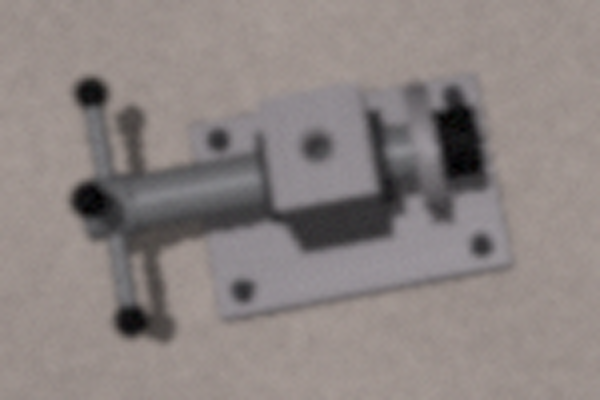

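The crop shows the largest fixture, with its bore at crop (317,146), full-image (259,241). The star's top ball is at crop (90,200) and the lens is on the right. The bore is about (0.541, 0.1515) and the fixture yaw about 19°. The star's top arm tilts about 9° towards -x. The pin is at about (0.5545, -0.2755).

```bash
cat >> h.py <<'E'
def go(x,y,z,yaw,tiltdeg=0):
    "numbers for carry_out to reach TCP x,y,z, tool down, yaw deg (tilt about tool x)"
    s=sensors.state();R0=Ro.from_euler("xyz",s["ee_rot"])
    T=Ro.from_euler("xyz",[np.pi,0,np.radians(yaw)])*Ro.from_euler("x",np.radians(tiltdeg))
    d=R0.inv().apply(np.array([x,y,z])-s["eef_pos"])/.75; w=(R0.inv()*T).as_rotvec()/np.radians(60)
    print("t",round(s["t"],2),"move",np.round(d,4).tolist(),np.round(w,4).tolist())
E
python3 -c "
from h import *
go(.46,.17,.30,109)"
```

```text
t 0.1 move [-0.5197, -0.4361, -0.0672] [-0.0014, 0.0009, 0.8991]
```

{"api": "carry_out", "payload": {"motion": [[-0.052, -0.044, -0.067, 0, 0, 0.15, 1], [-0.11, -0.09, -0.067, 0, 0, 0.3, 1], [-0.17, -0.14, -0.067, 0, 0, 0.45, 1], [-0.23, -0.19, -0.067, 0, 0, 0.6, 1], [-0.29, -0.24, -0.067, 0, 0, 0.75, 1], [-0.35, -0.29, -0.067, 0, 0, 0.9, 1], [-0.41, -0.34, -0.067, 0, 0, 0.9, 1], [-0.47, -0.39, -0.067, 0, 0, 0.9, 1], [-0.52, -0.436, -0.067, 0, 0, 0.9, 1], [-0.52, -0.436, -0.067, 0, 0, 0.9, 1]]}}

```text
t: 1.35
eef_pos: [0.4621, 0.1657, 0.2998]
ee_rot: [-3.141, 0.002, 1.892]
contact_force: [0.5, 0.6, -0.1]
width: 0.0881
gripper_force: 0.0
```

```bash
python3 -c "
from h import *
go(.5545,-.2754,.20,109)"
```

```text
t 1.35 move [-0.5966, -0.0689, 0.1345] [-0.0002, 0.0023, -0.0096]
```

{"api": "carry_out", "payload": {"motion": [[-0.075, -0.009, 0, 0, 0, 0, 1], [-0.15, -0.017, 0, 0, 0, 0, 1], [-0.225, -0.026, 0.02, 0, 0, 0, 1], [-0.3, -0.035, 0.05, 0, 0, 0, 1], [-0.375, -0.043, 0.08, 0, 0, 0, 1], [-0.45, -0.052, 0.11, 0, 0, 0, 1], [-0.525, -0.06, 0.134, 0, 0, 0, 1], [-0.597, -0.069, 0.134, 0, 0, -0.01, 1], [-0.597, -0.069, 0.134, 0, 0, -0.01, 1], [-0.597, -0.069, 0.134, 0, 0, -0.01, 1]]}}

```text
t: 2.6
eef_pos: [0.5569, -0.2676, 0.199]
ee_rot: [3.141, -0.002, 1.913]
contact_force: [-0.3, -0.6, -0.1]
width: 0.088
gripper_force: 0.0
```

```bash
python3 -c "
from h import *
p,d=grab_frame('wrist');c=get_calibration('wrist');W=cloud(d,c)
cv2.imwrite('pics/w1.png',p[:,:,::-1])
m=(d>0)&(W[...,2]>.10)&(W[...,2]<.12)&(np.hypot(W[...,0]-.5545,W[...,1]+.2754)<.03)
print(m.sum(),W[m].mean(0) if m.any() else 0, cv2.minAreaRect((W[m][:,:2]*1000).astype(np.float32)) if m.any() else 0)
print(sensors.state()['eef_pos'])
go(.5545,-.2754,.104,109)"
```

```text
1077 [ 0.55452169 -0.27375813  0.1104402 ] ((554.8538818359375, -274.922119140625), (21.011350631713867, 21.047718048095703), 83.78787994384766)
[ 0.55699309 -0.26697474  0.1992052 ]
t 2.65 move [-0.0098, -0.007, 0.1269] [0.0003, -0.0022, 0.0118]
```

View pics/w1.png

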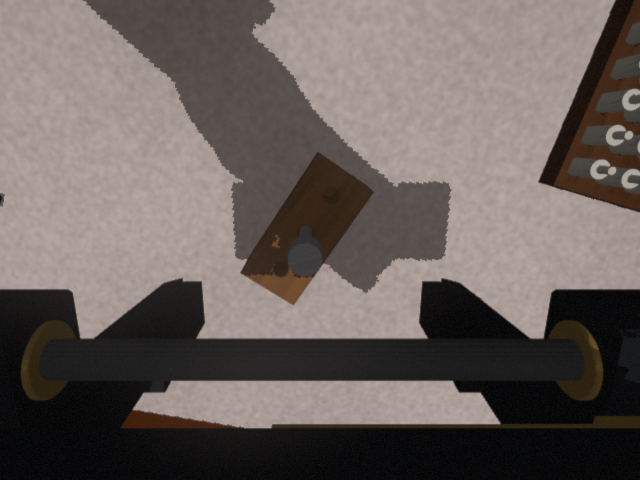

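The picture shows the pin head at (305,256) on the stand, midway between the open fingers, with the vial tray clear at the right. I'll descend and grip.

{"api": "carry_out", "payload": {"motion": [[-0.01, -0.007, 0, 0, 0, 0.01, 1], [-0.01, -0.007, 0.04, 0, 0, 0.01, 1], [-0.01, -0.007, 0.08, 0, 0, 0.01, 1], [-0.01, -0.007, 0.11, 0, 0, 0.01, 1], [-0.01, -0.007, 0.127, 0, 0, 0.01, 1], [-0.01, -0.007, 0.127, 0, 0, 0.01, 1], [-0.01, -0.007, 0.127, 0, 0, 0.01, -0.4], [-0.01, -0.007, 0.127, 0, 0, 0.01, -0.9], [-0.01, -0.007, 0.127, 0, 0, 0.01, -0.9], [-0.01, -0.007, 0.127, 0, 0, 0.01, -0.9]], "newtons": 30}}

```text
t: 3.9
eef_pos: [0.5543, -0.2787, 0.1045]
ee_rot: [3.141, 0.0, 1.901]
contact_force: [-0.3, 0.6, -0.0]
width: 0.0501
gripper_force: 0.0
```

```bash
python3 -c "
from h import *
s=sensors.state();print(s['eef_pos'],s['width'],s['gripper_force'],s['contact_force'])
x,y,z=s['eef_pos'];go(x,y,.29,109);go(.5408,.1515,.29,109)"
```

```text
[ 0.55433101 -0.27870674  0.10447828] 0.05006096516215792 0.0 [-0.25778676  0.58023391 -0.03389464]
t 3.9 move [-0.0001, 0.0001, -0.2474] [0.0004, 0.0003, -0.001]
t 3.9 move [0.5483, 0.1692, -0.2474] [0.0004, 0.0003, -0.001]
```

{"api": "carry_out", "payload": {"motion": [[0.004, -0.001, 0, 0, 0, 0, -0.9], [0.004, -0.001, 0, 0, 0, 0, -0.9], [0.004, -0.001, 0, 0, 0, 0, -0.9], [0.004, -0.001, 0, 0, 0, 0, -0.9], [0.004, -0.001, 0, 0, 0, 0, -0.9], [0.004, -0.001, 0, 0, 0, 0, -0.9], [0.004, -0.001, -0.02, 0, 0, 0, -0.9], [0.004, -0.001, -0.06, 0, 0, 0, -0.9], [0.004, -0.001, -0.12, 0, 0, 0, -0.9], [0.004, -0.001, -0.18, 0, 0, 0, -0.9]]}}

```text
t: 5.15
eef_pos: [0.5521, -0.2762, 0.2414]
ee_rot: [-3.142, 0.0, 1.901]
contact_force: [0.1, 0.3, -0.0]
width: 0.0215
gripper_force: 29.9
```

```bash
python3 -c "
from h import *
go(.5408,.1515,.275,109)"
```

```text
t 5.15 move [0.5443, 0.1706, -0.0449] [-0.0001, 0.0002, -0.0012]
```

{"api": "carry_out", "payload": {"motion": [[0.03, 0.009, -0.045, 0, 0, 0, -0.9], [0.1, 0.031, -0.045, 0, 0, 0, -0.9], [0.175, 0.055, -0.045, 0, 0, 0, -0.9], [0.25, 0.078, -0.045, 0, 0, 0, -0.9], [0.325, 0.102, -0.045, 0, 0, 0, -0.9], [0.4, 0.125, -0.045, 0, 0, 0, -0.9], [0.46, 0.145, -0.045, 0, 0, 0, -0.9], [0.51, 0.16, -0.045, 0, 0, 0, -0.9], [0.544, 0.17, -0.045, 0, 0, 0, -0.9], [0.544, 0.17, -0.045, 0, 0, 0, -0.9]]}}

```text
t: 6.4
eef_pos: [0.5402, 0.1538, 0.2737]
ee_rot: [3.141, -0.001, 1.906]
contact_force: [-0.4, -0.6, -1.1]
width: 0.0213
gripper_force: 29.9
```

```bash
python3 - <<'E'
from h import *
s=sensors.state();print(s['eef_pos'],s['width'],s['contact_force'])
for n in("scene","wrist"):
    p,d=grab_frame(n);c=get_calibration(n);W=cloud(d,c)
    np.save(n+"2.npy",W);cv2.imwrite(f"pics/{n}2.png",p[:,:,::-1])
    e=s['eef_pos']
    m=(d>0)&(np.hypot(W[...,0]-e[0],W[...,1]-e[1])<.022)&(W[...,2]>.16)&(W[...,2]<.25)
    P=W[m];print(n,len(P))
    for a in np.arange(.16,.25,.01):
        Q=P[(P[:,2]>a)&(P[:,2]<a+.01)]
        if len(Q)>3:print(round(a,2),len(Q),np.round(Q.mean(0),4),np.round(np.ptp(Q,axis=0),4))
a=cv2.imread("pics/scene2.png")[90:290,260:460];b=cv2.imread("pics/wrist2.png")
cv2.imwrite("pics/both2.png",np.hstack([cv2.resize(a,(400,400)),cv2.resize(b,(400,300))[:,:].copy() if 0 else cv2.copyMakeBorder(cv2.resize(b,(400,300)),0,100,0,0,cv2.BORDER_CONSTANT)]))
go(.5408,.1515,.275,109)
E
```

```text
[0.54019423 0.15384495 0.27371524] 0.021337979296162827 [-0.37434754 -0.58752056 -1.07201851]
scene 130
0.18 10 [0.5433 0.1526 0.1863] [0.0071 0.0063 0.0085]
0.19 18 [0.5438 0.1505 0.1952] [0.0067 0.0099 0.0098]
0.2 22 [0.543  0.1506 0.2052] [0.0089 0.0065 0.0095]
0.21 18 [0.5429 0.1507 0.2151] [0.0098 0.0073 0.0093]
0.22 19 [0.5418 0.1505 0.2244] [0.0092 0.0053 0.0093]
0.23 24 [0.5424 0.1505 0.2349] [0.0095 0.009  0.0099]
0.24 19 [0.5433 0.1504 0.2443] [0.0065 0.0095 0.009 ]
wrist 684
0.18 28 [0.5406 0.1533 0.1877] [0.0093 0.0048 0.0048]
0.19 89 [0.5406 0.1531 0.1953] [0.0094 0.0056 0.0098]
0.2 85 [0.5404 0.153  0.2052] [0.0092 0.0051 0.0098]
0.21 115 [0.5402 0.1528 0.215 ] [0.009  0.0061 0.01  ]
0.22 126 [0.5401 0.1527 0.2251] [0.0089 0.0064 0.0098]
0.23 147 [0.5401 0.1525 0.2352] [0.0095 0.006  0.0098]
0.24 94 [0.5399 0.1528 0.2431] [0.0083 0.0045 0.008 ]
t 6.5 move [0.0019, 0.0007, -0.002] [0.0001, 0.001, -0.0018]
```

View pics/both2.png

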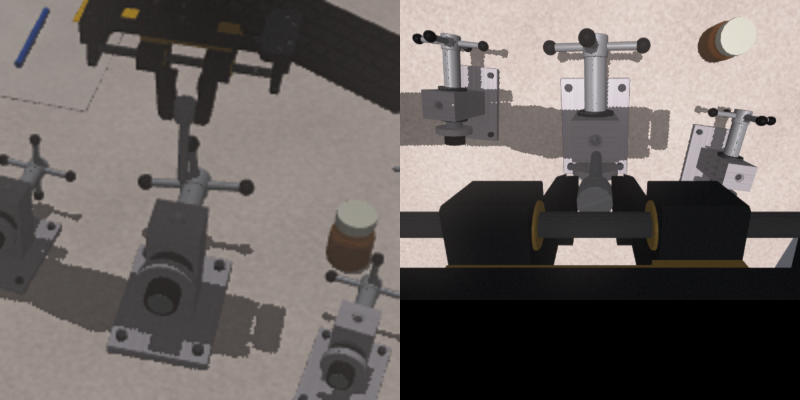

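The left half shows the pin hanging over the block, and the right half shows the bore at composite (596,141), which is wrist pixel (314,225). I'll work out the offset.

```bash
python3 - <<'E'
from h import *
c=get_calibration("wrist")
g=cv2.cvtColor(cv2.imread("pics/wrist2.png"),cv2.COLOR_BGR2GRAY)
roi=g[205:245,290:340].astype(int);print(roi[::4,::3])
W=np.load("wrist2.npy")
m=(abs(W[...,2]-.132)<.006)&(np.hypot(W[...,0]-.54,W[...,1]-.15)<.05)
print(m.sum(),np.median(W[m][:,2]),cv2.minAreaRect((W[m][:,:2]*1000).astype(np.float32)))
t=roi<roi.min()+12;v,u=np.nonzero(t);print(len(u),u.mean()+290,v.mean()+205,onplane(u.mean()+290,v.mean()+205,.132,c))
W=np.load("scene2.npy")
m=(abs(W[...,2]-.132)<.006)&(np.hypot(W[...,0]-.54,W[...,1]-.15)<.04)
print(m.sum(),cv2.minAreaRect((W[m][:,:2]*1000).astype(np.float32)))
print(sensors.state()['eef_pos'])
E
```

```text
[[95 96 96 96 95 94 94 95 93 95 94 95 96 95 96 96 94]
 [96 92 96 97 96 97 97 96 95 97 97 96 96 95 97 98 99]
 [97 97 97 97 98 97 98 97 97 96 98 98 99 98 98 98 99]
 [96 95 95 97 96 87 81 81 80 82 90 99 96 98 97 94 97]
 [94 94 93 93 86 85 83 85 77 76 85 88 94 93 92 94 94]
 [97 98 96 94 86 74 72 82 76 74 76 84 97 98 97 97 97]
 [94 95 94 93 87 81 74 75 75 73 85 87 94 96 95 94 97]
 [94 96 93 96 92 91 86 79 80 89 89 94 97 94 95 98 96]
 [94 97 95 95 95 96 91 92 92 90 95 96 97 95 96 96 98]
 [93 95 95 94 96 92 94 92 87 94 95 94 96 96 95 95 96]]
4758 0.13198982501849982 ((540.546875, 150.58067321777344), (56.120670318603516, 50.57686996459961), 18.896211624145508)
128 312.84375 230.1484375 [0.54183198 0.14818932 0.132     ]
509 ((540.6372680664062, 152.73992919921875), (56.42489242553711, 54.8690071105957), 18.616880416870117)
[0.54073549 0.14996714 0.27352174]
```

```bash
cat >> h.py <<'E'
from scipy.optimize import least_squares
def pinfit(n,e,lo,hi,rad=.005,save=None):
    p,d=grab_frame(n);c=get_calibration(n);W=cloud(d,c)
    if save: cv2.imwrite(save,p[:,:,::-1])
    m=(d>0)&(np.hypot(W[...,0]-e[0],W[...,1]-e[1])<.014)&(W[...,2]>lo)&(W[...,2]<hi);P=W[m][:,:2]
    v=c["pose"][:2,3]-e[:2];v/=np.linalg.norm(v)
    f=least_squares(lambda q:np.hypot(*(P-q).T)-rad,P.mean(0)-v*.004,loss="soft_l1",f_scale=.001)
    return len(P),np.round(f.x,4),round(float(W[m][:,2].min()),4)
E
python3 - <<'E'
from h import *
for i in range(2):
  for n in("wrist","scene"):
    e=sensors.state()['eef_pos'];print(n,np.round(e,4),pinfit(n,e,.19,.24))
E
```

```text
wrist [0.5407 0.15   0.2735] (566, array([0.5415, 0.1483]), 0.19)
scene [0.5409 0.1493 0.2734] (104, array([0.5414, 0.1494]), 0.1907)
wrist [0.5409 0.1491 0.2733] (564, array([0.5416, 0.1482]), 0.19)
scene [0.5409 0.1493 0.2733] (102, array([0.5416, 0.1494]), 0.1902)
```

{"api": "carry_out", "payload": {"motion": [[0.003, 0, 0.02, 0, 0, 0, -0.9], [0.003, 0, 0.045, 0, 0, 0, -0.9], [0.003, 0, 0.056, 0, 0, 0, -0.9], [0.003, 0, 0.06, 0, 0, 0, -0.9], [0.003, 0, 0.063, 0, 0, 0, -0.9], [0.003, 0, 0.066, 0, 0, 0, -0.9], [0.003, 0, 0.069, 0, 0, 0, -0.9], [0.003, 0, 0.071, 0, 0, 0, -0.9], [0.003, 0, 0.073, 0, 0, 0, -0.9], [0.003, 0, 0.073, 0, 0, 0, -0.9]]}}

```text
t: 7.95
eef_pos: [0.5399, 0.1534, 0.2181]
ee_rot: [-3.141, -0.0, 1.901]
contact_force: [0.1, -1.0, 0.5]
width: 0.021
gripper_force: 29.9
```

```bash
python3 - <<'E'
from h import *
for n in("wrist","scene"):
    s=sensors.state();e=s['eef_pos'];print(n,np.round(e,4),np.round(s['contact_force'],1),pinfit(n,e,.14,.19))
E
```

```text
wrist [0.5399 0.1534 0.2181] [ 0.1 -1.   0.5] (596, array([0.5406, 0.1524]), 0.1401)
scene [0.54   0.1534 0.2182] [-0.9  0.5 -0.7] (90, array([0.5409, 0.1537]), 0.1405)
```

{"api": "carry_out", "payload": {"motion": [[-0.002, 0, 0, 0, 0, 0, -0.9], [-0.002, 0, 0.003, 0, 0, 0, -0.9], [-0.002, 0, 0.006, 0, 0, 0, -0.9], [-0.002, 0, 0.009, 0, 0, 0, -0.9], [-0.002, 0, 0.012, 0, 0, 0, -0.9], [-0.002, 0, 0.015, 0, 0, 0, -0.9], [-0.002, 0, 0.018, 0, 0, 0, -0.9], [-0.002, 0, 0.021, 0, 0, 0, -0.9], [-0.002, 0, 0.023, 0, 0, 0, -0.9], [-0.002, 0, 0.023, 0, 0, 0, -0.9]]}}

```text
t: 9.3
eef_pos: [0.5404, 0.1519, 0.2008]
ee_rot: [-3.141, -0.0, 1.901]
contact_force: [-0.3, 0.1, -0.7]
width: 0.0209
gripper_force: 29.9
```

```bash
python3 - <<'E'
from h import *
for n in("wrist","scene"):
    s=sensors.state();e=s['eef_pos'];print(n,np.round(e,4),np.round(s['contact_force'],1),pinfit(n,e,.14,.175,save=f"pics/{n}3.png"))
a=cv2.imread("pics/scene3.png")[90:290,260:460]
cv2.imwrite("pics/s3.png",cv2.resize(a,(600,600)))
E
```

```text
wrist [0.5404 0.1519 0.2008] [-0.3  0.1 -0.7] (445, array([0.5409, 0.1508]), 0.14)
scene [0.5404 0.1519 0.2009] [-0.6  0.1 -0.7] (67, array([0.5408, 0.1515]), 0.1401)
```

View pics/s3.png

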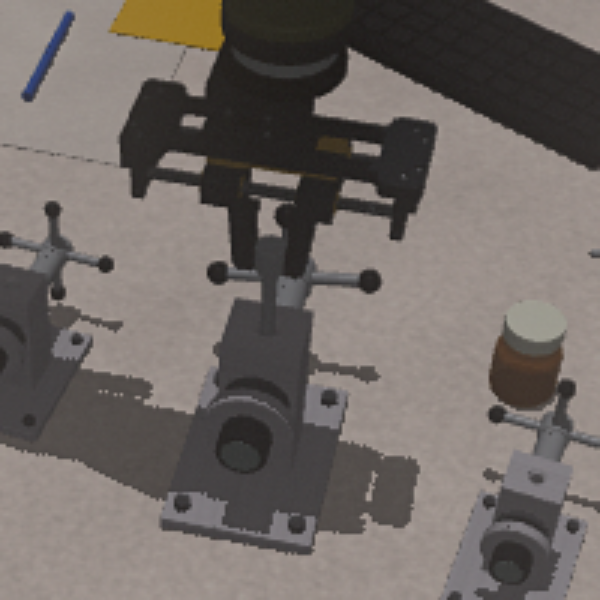

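The pin stands centred in the bore, with the star arms free behind it. Next I release it and move over to the star.

{"api": "carry_out", "payload": {"motion": [[0, 0, 0, 0, 0, 0, -0.4], [0, 0, 0, 0, 0, 0, 0], [0, 0, 0, 0, 0, 0, 0], [0, 0, -0.02, 0, 0, 0, 0], [0, 0, -0.08, 0, 0, 0, 0], [0, 0, -0.09, 0, 0, 0, 0], [0.05, -0.03, -0.09, 0, 0, 0, -1], [0.1, -0.06, -0.09, 0, 0, 0, -1], [0.15, -0.066, -0.09, 0, 0, 0, -1], [0.15, -0.066, -0.09, 0, 0, 0, -1]]}}

```text
t: 10.65
eef_pos: [0.4552, 0.2456, 0.2686]
ee_rot: [-3.141, -0.002, 1.908]
contact_force: [0.6, 0.1, 0.5]
width: 0.0061
gripper_force: 0.0
```

```bash
cat >> h.py <<'E'
B=np.array([.5408,.1513]);RF=Ro.from_euler("z",18.9,degrees=True).as_matrix()[:2,:2]
def fx(p): return np.r_[RF.T@(np.asarray(p)[:2]-B),p[2]]
def gof(x,y,z): q=B+RF@[x,y];go(q[0],q[1],z,108.9)
def look(save=None):
    "head-top height of the pin, and star balls in fixture frame, from the scene camera"
    s=sensors.state();p,d=grab_frame("scene");c=get_calibration("scene");W=cloud(d,c)
    if save: cv2.imwrite(save,p[:,:,::-1])
    F=(W[...,:2]-B)@RF;z=W[...,2]
    m=(d>0)&(np.hypot(F[...,0],F[...,1])<.013)&(z>.145)&(z<.215)
    ht=np.percentile(z[m],97) if m.sum()>5 else 0
    dark=p.max(2)<45
    k=(d>0)&dark&(abs(F[...,1]-.11)<.015)&(np.hypot(F[...,0],z-.085)<.072)&(np.hypot(F[...,0],z-.085)>.045)
    a=np.degrees(np.arctan2(F[...,0][k],z[k]-.085))
    print("t %.2f"%s["t"],"F",np.round(fx(s["eef_pos"]),4),"f",np.round(s["contact_force"],1),"w",round(s["width"],3),"head",round(float(ht),4),int(m.sum()),"arms",k.sum(),sorted(set((np.round(a/5)*5).astype(int))),"mod90 %.1f"%(np.degrees(np.angle(np.exp(4j*np.radians(a)).sum()))/4))
E
python3 -c "
from h import *
look();gof(-.05,.112,.131)"
```

```text
t 10.65 F [-0.0504  0.1169  0.2686] f [0.6 0.1 0.5] w 0.006 head 0.2017 186 arms 68 [np.int64(-100), np.int64(-95), np.int64(-90), np.int64(-85), np.int64(-15), np.int64(-10), np.int64(-5), np.int64(0), np.int64(70), np.int64(75), np.int64(80), np.int64(85)] mod90 -7.6
t 10.7 move [-0.0033, -0.0001, 0.1835] [0.0, -0.0003, 0.0035]
```

{"api": "carry_out", "payload": {"motion": [[-0.003, 0, 0.06, 0, 0, 0, -1], [-0.003, 0, 0.12, 0, 0, 0, -1], [-0.003, 0, 0.17, 0, 0, 0, -1], [-0.003, 0, 0.184, 0, 0, 0, -1], [-0.003, 0, 0.184, 0, 0, 0, -1], [-0.003, 0.004, 0.184, 0, 0, 0, -1], [-0.003, 0.008, 0.184, 0, 0, 0, -1], [-0.003, 0.012, 0.184, 0, 0, 0, -1], [-0.003, 0.016, 0.184, 0, 0, 0, -1], [-0.003, 0.02, 0.184, 0, 0, 0, -1]]}}

```text
t: 11.95
eef_pos: [0.4722, 0.2452, 0.1306]
ee_rot: [3.141, -0.0, 1.901]
contact_force: [0.6, -0.1, 0.8]
width: 0.0001
gripper_force: 0.0
```

```bash
python3 -c "
from h import *
look('pics/s4.png')"
```

```text
t 11.95 F [-0.0345  0.111   0.1306] f [ 0.6 -0.1  0.8] w 0.0 head 0.2019 183 arms 225 [np.int64(-100), np.int64(-95), np.int64(-90), np.int64(-85), np.int64(-50), np.int64(-45), np.int64(-40), np.int64(-35), np.int64(-30), np.int64(-25), np.int64(-20), np.int64(-15), np.int64(-10), np.int64(-5), np.int64(0), np.int64(70), np.int64(75), np.int64(80), np.int64(85)] mod90 -20.2
```

```bash
sed -i 's/k=(d>0)&dark&/k=(d>0)\&dark\&(z<.118)\&/' h.py
```

{"api": "carry_out", "payload": {"motion": [[0, 0.002, 0, 0, 0, 0, -1], [0, 0.004, 0, 0, 0, 0, -1], [0, 0.006, 0, 0, 0, 0, -1], [0, 0.008, 0, 0, 0, 0, -1], [0, 0.01, 0, 0, 0, 0, -1], [0, 0.012, 0, 0, 0, 0, -1], [0, 0.014, 0, 0, 0, 0, -1], [0, 0.016, 0, 0, 0, 0, -1], [0, 0.018, 0, 0, 0, 0, -1], [0, 0.02, 0, 0, 0, 0, -1]]}}

```text
t: 13.25
eef_pos: [0.4863, 0.2499, 0.1305]
ee_rot: [3.141, -0.0, 1.901]
contact_force: [-1.2, 0.1, 1.2]
width: 0.0008
gripper_force: 0.5
```

```bash
python3 -c "
from h import *
look()"
```

```text
t 13.25 F [-0.0196  0.111   0.1305] f [-1.2  0.1  1.2] w 0.001 head 0.202 167 arms 73 [np.int64(-85), np.int64(-80), np.int64(-75), np.int64(85), np.int64(90), np.int64(95)] mod90 4.5
```

{"api": "carry_out", "payload": {"motion": [[0, 0.002, 0, 0, 0, 0, -1], [0, 0.004, 0, 0, 0, 0, -1], [0, 0.006, 0, 0, 0, 0, -1], [0, 0.008, 0, 0, 0, 0, -1], [0, 0.01, 0, 0, 0, 0, -1], [0, 0.012, 0, 0, 0, 0, -1], [0, 0.014, 0, 0, 0, 0, -1], [0, 0.016, 0, 0, 0, 0, -1], [0, 0.017, 0, 0, 0, 0, -1], [0, 0.018, 0, 0, 0, 0, -1]]}}

```text
t: 14.55
eef_pos: [0.499, 0.2543, 0.1304]
ee_rot: [-3.141, -0.0, 1.901]
contact_force: [-1.3, 0.2, -0.6]
width: 0.0
gripper_force: 0.5
```

```bash
python3 -c "
from h import *
look()"
```

```text
t 14.55 F [-0.0062  0.111   0.1304] f [-1.3  0.2 -0.6] w 0.0 head 0.2024 164 arms 73 [np.int64(-75), np.int64(-70), np.int64(-65), np.int64(-60), np.int64(95), np.int64(100), np.int64(105), np.int64(110)] mod90 18.3
```

{"api": "carry_out", "payload": {"motion": [[0, 0.002, 0, 0, 0, 0, -1], [0, 0.004, 0, 0, 0, 0, -1], [0, 0.006, 0, 0, 0, 0, -1], [0, 0.008, 0, 0, 0, 0, -1], [0, 0.01, 0, 0, 0, 0, -1], [0, 0.012, 0, 0, 0, 0, -1], [0, 0.014, 0, 0, 0, 0, -1], [0, 0.016, 0, 0, 0, 0, -1], [0, 0.017, 0, 0, 0, 0, -1], [0, 0.018, 0, 0, 0, 0, -1]]}}

```text
t: 15.85
eef_pos: [0.5118, 0.2587, 0.1305]
ee_rot: [3.141, -0.0, 1.901]
contact_force: [-1.2, -0.5, 0.3]
width: 0.0003
gripper_force: 0.5
```

```bash
python3 -c "
from h import *
look()"
```

```text
t 15.85 F [0.0074 0.111  0.1305] f [-1.2 -0.5  0.3] w 0.0 head 0.2018 162 arms 36 [np.int64(-60), np.int64(-55), np.int64(-50), np.int64(110), np.int64(115), np.int64(120), np.int64(125), np.int64(130)] mod90 31.5
```

{"api": "carry_out", "payload": {"motion": [[0, 0.002, 0, 0, 0, 0, -1], [0, 0.004, 0, 0, 0, 0, -1], [0, 0.005, 0, 0, 0, 0, -1], [0, 0.007, 0, 0, 0, 0, -1], [0, 0.008, 0, 0, 0, 0, -1], [0, 0.01, 0, 0, 0, 0, -1], [0, 0.011, 0, 0, 0, 0, -1], [0, 0.012, 0, 0, 0, 0, -1], [0, 0.013, 0, 0, 0, 0, -1], [0, 0.014, 0, 0, 0, 0, -1]]}}

```text
t: 17.15
eef_pos: [0.5217, 0.2621, 0.1305]
ee_rot: [3.142, -0.0, 1.901]
contact_force: [-0.2, -0.1, 0.2]
width: 0.0006
gripper_force: 0.5
```

```bash
python3 -c "
from h import *
look('pics/s5.png')
a=cv2.imread('pics/s5.png')[90:290,260:460]
cv2.imwrite('pics/s5c.png',cv2.resize(a,(600,600)))
gof(-.07,.112,.131)"
```

```text
t 17.15 F [0.0179 0.111  0.1305] f [-0.2 -0.1  0.2] w 0.001 head 0.2015 154 arms 32 [np.int64(-130), np.int64(125), np.int64(130), np.int64(135), np.int64(140)] mod90 42.3
t 17.2 move [0.0014, -0.1173, -0.0007] [0.0002, -0.0001, 0.0007]
```

View pics/s5c.png

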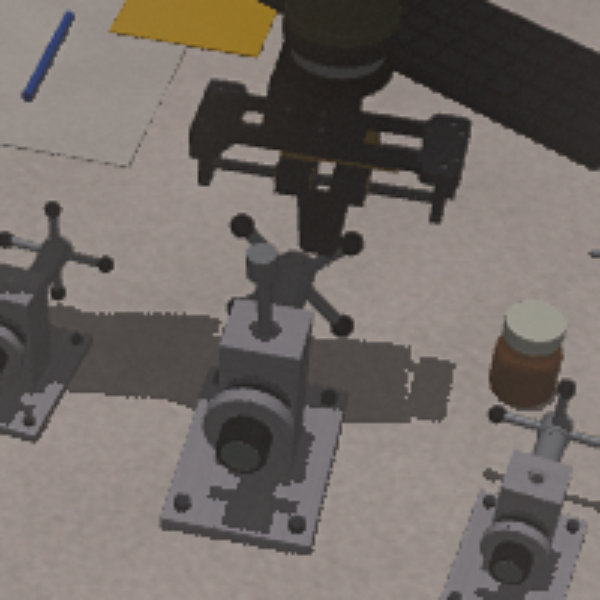

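Picture: the star stands at about 45° with balls at (242,225) and (352,242) in the crop. The pin still stands tall, head at (262,255). I'll move behind the next arm.

{"api": "carry_out", "payload": {"motion": [[0, -0.003, -0.04, 0, 0, 0, -1], [0, -0.003, -0.075, 0, 0, 0, -1], [0, -0.06, -0.075, 0, 0, 0, -1], [0, -0.123, -0.075, 0, 0, 0, -1], [0, -0.123, -0.075, 0, 0, 0, -1], [0, -0.123, -0.04, 0, 0, 0, -1], [0, -0.123, 0, 0, 0, 0, -1], [0, -0.118, 0, 0, 0, 0, -1], [0, -0.115, 0, 0, 0, 0, -1], [0, -0.112, 0, 0, 0, 0, -1]]}}

```text
t: 18.45
eef_pos: [0.4434, 0.2354, 0.1315]
ee_rot: [3.139, -0.001, 1.901]
contact_force: [0.2, 0.3, -0.6]
width: 0.0007
gripper_force: 0.0
```

```bash
python3 -c "
from h import *
look()"
```

```text
t 18.45 F [-0.0649  0.1111  0.1315] f [ 0.2  0.3 -0.6] w 0.001 head 0.2021 161 arms 30 [np.int64(-130), np.int64(-125), np.int64(125), np.int64(130), np.int64(135), np.int64(140)] mod90 42.3
```

{"api": "carry_out", "payload": {"motion": [[0, 0.002, 0, 0, 0, 0, -1], [0, 0.004, 0, 0, 0, 0, -1], [0, 0.005, 0, 0, 0, 0, -1], [0, 0.007, 0, 0, 0, 0, -1], [0, 0.008, 0, 0, 0, 0, -1], [0, 0.01, 0, 0, 0, 0, -1], [0, 0.011, 0, 0, 0, 0, -1], [0, 0.012, 0, 0, 0, 0, -1], [0, 0.013, 0, 0, 0, 0, -1], [0, 0.014, 0, 0, 0, 0, -1]]}}

```text
t: 19.75
eef_pos: [0.4447, 0.2356, 0.13]
ee_rot: [-3.126, 0.001, 1.903]
contact_force: [-14.7, -4.5, 13.8]
width: 0.0005
gripper_force: 8.6
```

```bash
python3 -c "
from h import *
look()"
```

```text
t 19.75 F [-0.0636  0.1108  0.13  ] f [-14.7  -4.5  13.8] w 0.001 head 0.2017 165 arms 30 [np.int64(-130), np.int64(-125), np.int64(125), np.int64(130), np.int64(135), np.int64(140)] mod90 42.1
```

The star jammed: the fingertip wedged under friction on the rising ball, and the pin has not caught. I'll back off and follow the ball's arc instead.

{"api": "carry_out", "payload": {"motion": [[0, -0.008, 0, 0, 0, 0, -1], [0, -0.016, 0, 0, 0, 0, -1], [0, -0.016, 0, 0, 0, 0, -1], [0, -0.012, 0, 0, 0, 0, -1], [0, -0.01, -0.002, 0, 0, 0, -1], [0, -0.008, -0.004, 0, 0, 0, -1], [0, -0.006, -0.006, 0, 0, 0, -1], [0, -0.004, -0.008, 0, 0, 0, -1], [0, -0.001, -0.01, 0, 0, 0, -1], [0, 0.001, -0.012, 0, 0, 0, -1]]}}

```text
t: 21.05
eef_pos: [0.4528, 0.2384, 0.1396]
ee_rot: [-3.141, -0.0, 1.901]
contact_force: [-2.4, -0.3, 0.8]
width: 0.0003
gripper_force: 1.2
```

```bash
python3 -c "
from h import *
look()"
```

```text
t 21.05 F [-0.0551  0.111   0.1396] f [-2.4 -0.3  0.8] w 0.0 head 0.2012 160 arms 55 [np.int64(-125), np.int64(-120), np.int64(-115), np.int64(55), np.int64(60), np.int64(135), np.int64(140), np.int64(145), np.int64(150)] mod90 -33.4
```

{"api": "carry_out", "payload": {"motion": [[0, 0.002, -0.001, 0, 0, 0, -1], [0, 0.004, -0.002, 0, 0, 0, -1], [0, 0.006, -0.003, 0, 0, 0, -1], [0, 0.008, -0.004, 0, 0, 0, -1], [0, 0.009, -0.005, 0, 0, 0, -1], [0, 0.011, -0.006, 0, 0, 0, -1], [0, 0.013, -0.007, 0, 0, 0, -1], [0, 0.014, -0.008, 0, 0, 0, -1], [0, 0.015, -0.008, 0, 0, 0, -1], [0, 0.016, -0.008, 0, 0, 0, -1]]}}

```text
t: 22.35
eef_pos: [0.4644, 0.2424, 0.1455]
ee_rot: [3.141, -0.0, 1.901]
contact_force: [-1.7, 0.8, 2.1]
width: 0.0004
gripper_force: 0.7
```

```bash
python3 -c "
from h import *
look()"
```

```text
t 22.35 F [-0.0428  0.1109  0.1455] f [-1.7  0.8  2.1] w 0.0 head 0.1765 136 arms 86 [np.int64(-115), np.int64(-110), np.int64(-105), np.int64(-100), np.int64(60), np.int64(65), np.int64(70), np.int64(150), np.int64(155), np.int64(160)] mod90 -21.5
```

The pin dropped 25 mm and caught, with low force on the arm. I'll leave the star and go above the pin.

{"api": "carry_out", "payload": {"motion": [[0, -0.01, 0, 0, 0, 0, -1], [0, -0.015, -0.03, 0, 0, 0, -1], [0, -0.015, -0.095, 0, 0, 0, -1], [-0.02, 0, -0.1, 0, 0, 0, -1], [-0.07, 0.025, -0.1, 0, 0, 0, -1], [-0.12, 0.045, -0.1, 0, 0, 0, -1], [-0.148, 0.057, -0.1, 0, 0, 0, -1], [-0.148, 0.057, -0.1, 0, 0, 0, -1], [-0.148, 0.057, -0.1, 0, 0, 0, -1], [-0.148, 0.057, -0.1, 0, 0, 0, -1]]}}

```text
t: 23.65
eef_pos: [0.5397, 0.1526, 0.2202]
ee_rot: [-3.141, -0.001, 1.904]
contact_force: [-0.2, -0.0, -0.4]
width: 0.0006
gripper_force: 0.0
```

```bash
python3 -c "
from h import *
look();look()
gof(0,0,.184)"
```

```text
t 23.65 F [-0.0006  0.0016  0.2202] f [-0.2 -0.  -0.4] w 0.001 head 0.2135 158 arms 63 [np.int64(-110), np.int64(-105), np.int64(-100), np.int64(60), np.int64(65), np.int64(70), np.int64(150), np.int64(155), np.int64(160)] mod90 -21.4
t 23.70 F [-0.0005  0.0015  0.2203] f [-0.2  0.5  0.1] w 0.0 head 0.2137 163 arms 67 [np.int64(-115), np.int64(-110), np.int64(-105), np.int64(-100), np.int64(60), np.int64(65), np.int64(70), np.int64(150), np.int64(155), np.int64(160)] mod90 -21.3
t 23.75 move [-0.0017, 0.0005, 0.0486] [-0.0002, -0.0006, 0.0025]
```

{"api": "carry_out", "payload": {"motion": [[-0.002, 0, 0.015, 0, 0, 0, -1], [-0.002, 0, 0.03, 0, 0, 0, -1], [-0.002, 0, 0.036, 0, 0, 0, -1], [-0.002, 0, 0.04, 0, 0, 0, -1], [-0.002, 0, 0.044, 0, 0, 0, -1], [-0.002, 0, 0.048, 0, 0, 0, -1], [-0.002, 0, 0.052, 0, 0, 0, -1], [-0.002, 0, 0.056, 0, 0, 0, -1], [-0.002, 0, 0.06, 0, 0, 0, -1], [-0.002, 0, 0.062, 0, 0, 0, -1]]}}

```text
t: 25.0
eef_pos: [0.5414, 0.1499, 0.1739]
ee_rot: [3.141, -0.0, 1.901]
contact_force: [0.3, -0.0, 4.0]
width: 0.0006
gripper_force: 1.9
```

```bash
python3 -c "
from h import *
look()"
```

```text
t 25.00 F [ 1.000e-04 -1.500e-03  1.739e-01] f [ 0.3 -0.   4. ] w 0.001 head 0.2099 219 arms 85 [np.int64(-115), np.int64(-110), np.int64(-105), np.int64(-100), np.int64(-95), np.int64(60), np.int64(65), np.int64(70), np.int64(75), np.int64(150), np.int64(155), np.int64(160)] mod90 -20.2
```

{"api": "carry_out", "payload": {"motion": [[0.002, 0, 0.002, 0, 0, 0, -1], [0.002, 0, 0.004, 0, 0, 0, -1], [0.002, 0, 0.006, 0, 0, 0, -1], [0.002, 0, 0.008, 0, 0, 0, -1], [0.002, 0, 0.01, 0, 0, 0, -1], [0.002, 0, 0.012, 0, 0, 0, -1], [0.002, 0, 0.014, 0, 0, 0, -1], [0.002, 0, 0.016, 0, 0, 0, -1], [0.002, 0, 0.017, 0, 0, 0, -1], [0.002, 0, 0.018, 0, 0, 0, -1]]}}

```text
t: 26.3
eef_pos: [0.5427, 0.1512, 0.1633]
ee_rot: [3.137, 0.001, 1.901]
contact_force: [-3.0, -2.3, 26.5]
width: 0.0002
gripper_force: 13.4
```

```bash
python3 -c "
from h import *
look()"
```

```text
t 26.30 F [ 0.0017 -0.0007  0.1633] f [-3.  -2.3 26.5] w 0.0 head 0.2067 192 arms 73 [np.int64(-110), np.int64(-105), np.int64(-100), np.int64(-95), np.int64(65), np.int64(70), np.int64(75), np.int64(155), np.int64(160)] mod90 -15.8
```

The force rose to 26 N with the fingertips at z ≈ 0.152, which means the head is on the block. I'll lift off and check.

{"api": "carry_out", "payload": {"motion": [[0, 0, -0.02, 0, 0, 0, -1], [0, 0, -0.06, 0, 0, 0, -1], [0, 0, -0.12, 0, 0, 0, -1], [0, 0, -0.16, 0, 0, 0, -1], [0, 0, -0.16, 0, 0, 0, -1], [0, 0, -0.16, 0, 0, 0, -1], [0, 0, -0.16, 0, 0, 0, -1], [0, 0, -0.16, 0, 0, 0, -1], [0, 0, -0.16, 0, 0, 0, -1], [0, 0, -0.16, 0, 0, 0, -1]]}}

```text
t: 27.6
eef_pos: [0.5406, 0.1512, 0.2803]
ee_rot: [-3.141, -0.0, 1.901]
contact_force: [-0.2, 0.2, -0.5]
width: 0.0004
gripper_force: 0.0
```

```bash
python3 -c "
from h import *
look('pics/s6.png')
a=cv2.imread('pics/s6.png')[90:290,260:460]
cv2.imwrite('pics/s6c.png',cv2.resize(a,(600,600)))"
```

```text
t 27.60 F [-2.000e-04 -0.000e+00  2.803e-01] f [-0.2  0.2 -0.5] w 0.0 head 0.1548 85 arms 39 [np.int64(-105), np.int64(-100), np.int64(-95), np.int64(65), np.int64(70), np.int64(75), np.int64(80), np.int64(160)] mod90 -14.5
```

View pics/s6c.png

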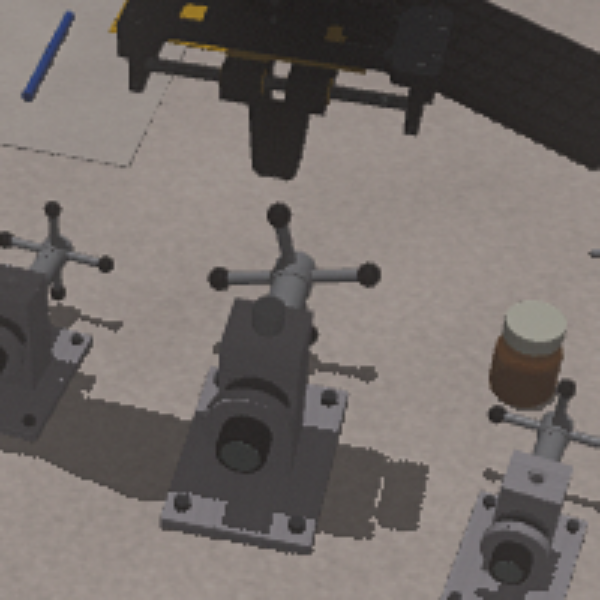

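The head at crop (270,318) looks seated on the block and the gripper is clear. I'll measure the height of the head above the block.

```bash
python3 -c "
from h import *
for n in ('wrist','scene'):
    p,d=grab_frame(n);W=cloud(d,get_calibration(n));F=(W[...,:2]-B)@RF;z=W[...,2];rr=np.hypot(F[...,0],F[...,1])
    a=z[(d>0)&(rr<.009)&(z>.14)&(z<.17)];b=z[(d>0)&(rr>.016)&(abs(F[...,0])<.026)&(abs(F[...,1])<.023)&(abs(z-.132)<.006)]
    for q in (a,b): print(n,len(q),np.percentile(q,[25,50,75,90]).round(4) if len(q) else 0)
"
```

```text
wrist 494 [0.1519 0.1524 0.1529 0.1533]
wrist 2793 [0.1318 0.1322 0.1327 0.1331]
scene 62 [0.1471 0.1515 0.1529 0.1537]
scene 239 [0.1312 0.1324 0.1335 0.1344]
```

The head top is 20.2 mm above the block's top, so the pin is home.

```bash
python3 -c "
from plant import *
print(job.sign_off())"
```

```text
the job is handed in; nothing more can be done
None
```

The pin is through the spindle with its head seated on the block (head top measured 20.2 mm above it), the gripper is clear, and the job was handed in at about 28 s. No verdict came back. Once while turning, a fingertip wedged on a star ball at about 20 N before the pin had caught, and I backed off.

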